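# Scoop a walnut out of the corner of the nut box

### The job

Take the steel scoop by its upright handle and push it along the floor of the blue box, nose first, right into the corner where the walnut lies, so that the two walls stop the walnut and it goes over the scoop's low rim into the pan. Then lift the scoop out level and set it down upright on the middle of the round cork mat with the walnut in it, and let go. Do not touch the walnut with the fingers.

Things in the scene. Friction and masses are not known exactly. Their poses are not given: they have to be found in the camera images.
- scoop_grip (a point): Loose steel corner scoop (160 g) standing in the blue box. This point: middle of the dark wooden grip of its upright handle, 18 x 18 mm square, 62 mm tall, sides along x and y, 115 mm above the scoop's underside. The frame turns with the scoop, z up. The pan's centre is 38 mm along +x and 38 mm along +y from the handle; the nose points midway between +x and +y, its tip 68 mm along each.
- scoop_pan (a point): The scoop's pan: this point is the centre of its underside, axes as the grip's. Square, 60 x 60 mm outside, sides along x and y, floor 1.6 mm thick; tall sides (24 mm high, 2 mm thick) on the -x and -y edges, low round rims 3 mm high on the +x and +y edges, which meet in the right-angled nose.
- nutbox: Blue open wooden box, fixed. Outside 216 mm along x, 276 along y, 50 high; walls and floor 8 mm, so inside 200 x 260 mm and inner floor 8 mm above the origin, which is the centre of its underside. x points away from the robot. The walnut's centre is 20 to 40 mm from both walls of one far (+x) corner; a green lime of the same size lies in the other far corner.
- walnut_center (a point): Brown walnut, nearly a ball, 36 mm across, about 18 g, loose on the box floor; its shell is smooth and it rolls when pushed. The point is its centre.
- mat_top (a point): Round cork mat, fixed, 170 mm across and 6 mm thick, lying on the bench; the point is the centre of its top face.
Mind the look-alikes: they are no part of the job. Leave any green look-alike of the part that bears scoop_grip alone.

How it is judged:
By the outcome, as a careful person would: the job done as asked, in the order asked, and still so for the second after the job is handed in, with the robot touching nothing.
It also fails if it takes over 58 s, if anything falls off the work surface, if the arm or the gripper's body presses on something with over 40 N, if the wrist force passes 120 N, or if a joint passes its speed limit or range.

### The arm

A 7-joint arm with a two-finger parallel gripper is mounted at the origin on the work surface. World frame = base frame: x ahead of the robot, y to its left, z up, the work surface at z = 0. Lengths are in m, angles in degrees, forces in N, time in s.
With the tool pointing down it reaches from about 0.425 to 0.875 m from the base axis. Payload 4.7 kg.
Tool frame: the origin (TCP) lies where the fingers leave the gripper's body, on its centre line; the fingertips stand 70 mm ahead of it and the grasp point (between the pads) lies 51 mm ahead of it (env.tip_reach is the distance from the TCP to the fingertips, in m); z points along the fingers, x is the direction in which the jaws open and shut, and the axes are right-handed (so a half turn about z gives the same grasp; the last joint's range is limited). The gripper opens to 87 mm and grips with 3 to 60 N. Pads are 19 mm wide; open, the fingers measure 117 mm over their backs; the gripper's body (75 mm by 190 mm) begins 51 mm behind the grasp point.
Start: joints at [-73.505, 18.392, -4.016, 83.108, 1.295, 78.541, -3.26], TCP at [0.176, 0.626, 0.292] pointing down, gripper open.
Joint ranges: [-163.93, 163.93], [-17.29, 119.83], [-79.2, 71.16], [3.27, 140.29], [-89.18, 269.18], [5.43, 117.66], [-154.24, 154.24]. Speed limits (degrees/s): [147.25, 147.25, 180, 180, 180, 180, 180].

### API

Orientations are given as [roll, pitch, yaw] about the fixed x, y, z axes, in that order (R = Rz(yaw) Ry(pitch) Rx(roll)).
In Python, from cell import env, optics, order gives the robot as it stands.
- The arm moves only by the shell command python3 -m creep 'ROWS' [FORCE]. ROWS is JSON, a list of rows, each a list of 7 numbers: the shift along the tool's x, y, z in cm, then the turn, a rotation vector about the tool's x, y, z in rad, then the opening, from 0 (shut) to 1 (fully open). A call has 1 to 20 rows; each row shifts and turns the pose as measured when the row begins, along the tool's axes as they then stand; what a row does not reach is not made up. A row lasts 1/10 s, in which the tool goes at most 50 mm and 8.59 degrees, less where a joint would pass 70% of its speed; a pose out of reach is approached as far as the arm can. A call with a gripper value outside its range is refused whole. The fingers move at their own pace and stop on an object; FORCE is the grip in N (left out, the last holds). Time passes only in rows, so rows that do not move let the fingers close. It gives the time, the measured TCP pose, the force and the opening at its end, in the units of the state.
- env.get_obs(): the state, without advancing time (a new reading comes with each control period).
- optics.read_camera(name): name is "scene" or "top" or "wrist"; returns a dict with "frame" (420x560x3 uint8, blue, green, red), "z_map" (420x560 float32, m along the optical axis (not along the pixel's ray), 0 where there is no reading), "fx", "fy", "cx", "cy" (pixels), "R" (3x3) and "t" (3): a world point X has camera coordinates R X + t; the wrist camera has in their place "hand_eye" (4x4, takes a point from camera to tool coordinates, whose origin is the TCP and whose axes are the tool frame's). Camera axes: x right, y down, z forward; pixel columns grow to the right and rows downward; lengths in m; the calibration is good to about 2 mm. A picture is of the moment at which its call begins: read the wrist's pose just before it.
- order.sign_off(): hands the job in, once; it reports no verdict.
The state is a dict: "time_s": time; "qpos": joint angles; "joint_velocities": joint speeds; "effort": joint torques, N m; "tool_pos": TCP position; "tool_rot": TCP orientation; "force": force on the tool from outside, world axes, zero at the start; "wrist_torque": the same for the moment, N m; "grip_width": finger opening in m.
Only numpy, scipy, OpenCV 4.12 (cv2) and the standard library are available. Lean on these libraries where they do the work, as an engineer would, in place of code of your own. Each camera call takes 0.05 s, during which the arm holds its last target. There are 200 camera calls.

## Working session

There is one attempt and no reset: what is moved stays moved. The work goes in short steps, Python scripts to look and compute and a shell command to move; the robot and the scene stay as the last step left them, time stands still between calls to the robot, and variables do not carry over. Pictures are saved under pics/ and viewed, on a budget of 10 in all, crops included, one or two more only if the job needs it, and the job is handed in when it is done.

```bash
ls; mkdir -p pics; python3 - <<'E'
from cell import env, optics
import cv2, numpy as np
print(env.get_obs())
for n in ["scene","top"]:
    d=optics.read_camera(n); cv2.imwrite(f"pics/{n}0.png",d["frame"]); np.savez(f"pics/{n}0.npz",**d)
    print(n,d["fx"],d["fy"],d["cx"],d["cy"],d["R"],d["t"])
E
```

```text
pics
{'time_s': 0.0, 'qpos': array([-73.50299835,  18.43857645,  -4.01693654,  83.17459298,
         1.29586602,  78.5398078 ,  -3.25928092]), 'joint_velocities': array([ 0.01935437,  0.03935561,  0.01298818, -0.02621882,  0.03441056,
       -0.09081533,  0.037226  ]), 'effort': array([ 8.59646898e-04, -4.91298401e+01, -4.03448185e-01, -3.12510216e+01,
       -6.39889506e-02,  4.41322848e-02,  1.79445210e-04]), 'tool_pos': array([0.17569165, 0.62537481, 0.29116976]), 'tool_rot': array([1.79993900e+02, 1.07681337e-01, 7.43149607e+01]), 'force': array([ 0.17286336,  0.07038279, -0.63252283]), 'wrist_torque': array([-0.01347417,  0.00285674,  0.01720368]), 'grip_width': 0.08673429154174153}
scene 444.03637716357184 444.03637716357184 279.54461778825635 210.63335533891606 [[-0.19377129  0.98103714 -0.00433741]
 [ 0.81695957  0.15891222 -0.55436807]
 [-0.5431664  -0.1109641  -0.83226031]] [ 0.10992731 -0.3303164   1.30326237]
top 391.2464673397521 391.2464673397521 275.7958888834515 211.12756012159682 [[ 0.01567234 -0.99967354 -0.02017879]
 [-0.98307101 -0.01172117 -0.18284966]
 [ 0.18255345  0.02270287 -0.98293378]] [0.00874943 0.47718198 0.87913237]
```

View pics/scene0.png

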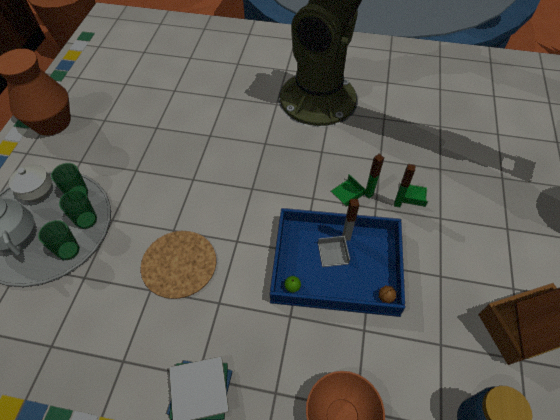

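View pics/top0.png

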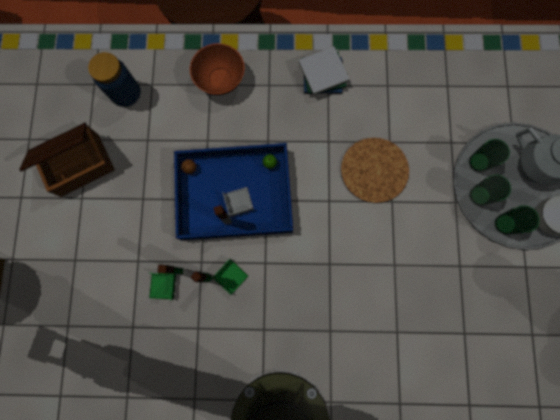

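The scene view shows the mat at (178,264), the scoop in the box with its grip at (353,207) and pan at (333,251), the walnut at (388,294) and the lime at (292,284). The top view shows the walnut at (190,167) in the far-left corner (+x,+y), the lime at (270,161), the scoop's grip at (221,212), its pan at (238,202) and the mat at (375,170). The green look-alikes stand outside the box.

```bash
cat > h.py <<'E'
import cv2, numpy as np
def cloud(d):
    z=d["z_map"]; v,u=np.mgrid[:420,:560]
    P=np.stack([(u-d["cx"])*z/d["fx"],(v-d["cy"])*z/d["fy"],z],-1)
    return (P-d["t"])@d["R"], z>0       # R^T (p - t)
def pix(d,X):
    c=np.asarray(X)@d["R"].T+d["t"]; return c[...,0]/c[...,2]*d["fx"]+d["cx"], c[...,1]/c[...,2]*d["fy"]+d["cy"]
def stat(n,P):
    print(n,len(P),"med",np.median(P,0).round(4),"lo",np.percentile(P,2,axis=0).round(4),"hi",np.percentile(P,98,axis=0).round(4))
def rect(n,P):
    r=cv2.minAreaRect((P[:,:2]*1000).astype(np.float32)); print(n,"rect mm",np.round(r[0],1),np.round(r[1],1),round(r[2],2))
E
python3 - <<'E'
from h import *
for n in ["top","scene"]:
    d=dict(np.load(f"pics/{n}0.npz")); X,ok=cloud(d); hsv=cv2.cvtColor(d["frame"],cv2.COLOR_BGR2HSV)
    H,S,V=[hsv[...,i].astype(int) for i in range(3)]
    roi=lambda u0,u1,v0,v1:(np.mgrid[:420,:560][1]>=u0)&(np.mgrid[:420,:560][1]<=u1)&(np.mgrid[:420,:560][0]>=v0)&(np.mgrid[:420,:560][0]<=v1)&ok
    R={"top":dict(box=(165,300,135,250),grip=(212,236,200,222),pan=(218,258,182,220),nut=(178,204,155,180),mat=(335,415,130,210)),
       "scene":dict(box=(262,412,203,320),grip=(340,365,195,228),pan=(312,356,230,272),nut=(374,402,282,306),mat=(135,222,226,302))}[n]
    blue=(H>100)&(H<130)&(S>120); brown=((H<15)|(H>170))&(S>80)
    print(n)
    B=X[roi(*R["box"])&blue]; stat("box",B); rect("boxrim",B[B[:,2]>.043]); stat("rim",B[B[:,2]>.043]); stat("floor",B[(B[:,2]<.02)])
    G=X[roi(*R["grip"])&brown]; stat("grip",G); T=G[G[:,2]>.146]; stat("griptop",T)if len(T) else 0
    for zlo in (.09,.12): rect("grip",G[G[:,2]>zlo])
    m=roi(*R["pan"])&(S<80); Q=X[m&(X[...,2]<.045)&(X[...,2]>.006)]; stat("pan",Q); rect("pan",Q)
    N=X[roi(*R["nut"])&brown]; stat("nut",N)
    # sphere fit r=18mm
    from scipy.optimize import least_squares
    r=least_squares(lambda c:np.linalg.norm(N-c,axis=1)-.018,np.median(N,0)-[0,0,.01],loss="soft_l1",f_scale=.002); print("nutc",r.x.round(4))
    M=X[roi(*R["mat"])&(H<25)&(S>60)]; stat("mat",M); rect("mat",M)
    cv2.imwrite(f"pics/{n}_c.png",cv2.resize(d["frame"][130:255,160:305] if n=="top" else d["frame"][190:325,255:420],None,fx=4.5,fy=4.5,interpolation=cv2.INTER_CUBIC))
E
```

```text
top
box 8905 med [0.5344 0.1263 0.0082] lo [ 0.4197 -0.0123  0.0043] hi [0.6345 0.255  0.051 ]
boxrim rect mm [527.  120.5] [216.2 273.8] 4.83
rim 1274 med [0.5058 0.1165 0.0489] lo [ 0.4126 -0.0205  0.0441] hi [0.6388 0.2593 0.0531]
floor 6986 med [0.5333 0.1239 0.0076] lo [ 0.4341 -0.0039  0.0042] hi [0.6284 0.2481 0.0141]
grip 82 med [0.4557 0.131  0.1514] lo [0.4494 0.1239 0.1012] hi [0.4651 0.1399 0.1545]
griptop 56 med [0.458  0.1318 0.1521] lo [0.4496 0.125  0.1487] hi [0.4659 0.14   0.1546]
grip rect mm [457.4 132.3] [16.2 14.8] 17.49
grip rect mm [457.4 132.3] [16.2 14.8] 17.49
pan 576 med [0.5055 0.1109 0.0096] lo [0.471  0.0788 0.0065] hi [0.5381 0.141  0.0331]
pan rect mm [500.8 109.5] [71.3 64.9] 19.56
nut 141 med [0.5885 0.2319 0.038 ] lo [0.5738 0.2172 0.0076] hi [0.615  0.2512 0.0452]
nutc [0.5899 0.234  0.0256]
mat 3566 med [ 0.5922 -0.2291  0.0054] lo [ 0.517  -0.3053  0.0009] hi [ 0.6703 -0.1527  0.0089]
mat rect mm [ 595.5 -230.6] [171.8 171.8] 0.45
scene
box 10612 med [0.5352 0.1305 0.0099] lo [ 0.4211 -0.01    0.0058] hi [0.644  0.2576 0.0519]
boxrim rect mm [53
[... 171 characters left out ...]
-0.004   0.0055] hi [0.6377 0.2491 0.0173]
grip 146 med [0.4673 0.1357 0.1392] lo [0.4546 0.1269 0.0983] hi [0.4707 0.144  0.1551]
griptop 62 med [0.4627 0.1355 0.1531] lo [0.4529 0.1272 0.1474] hi [0.4702 0.1439 0.1556]
grip rect mm [461.8 134.8] [17.2 17.3] 18.84
grip rect mm [461.8 134.8] [17.2 17.3] 18.84
pan 866 med [0.5006 0.1141 0.0114] lo [0.4653 0.0785 0.0074] hi [0.5391 0.1447 0.036 ]
pan rect mm [498.6 116.3] [75.3 75.7] 17.66
nut 72 med [0.5981 0.2329 0.0366] lo [0.5782 0.218  0.024 ] hi [0.6088 0.2504 0.0452]
nutc [0.591  0.2346 0.027 ]
mat 4012 med [ 0.6002 -0.2259  0.0065] lo [ 0.5209 -0.3024  0.0029] hi [ 0.673  -0.1505  0.0097]
mat rect mm [ 595.5 -227. ] [168.4 168.5] 72.09
```

View pics/top_c.png

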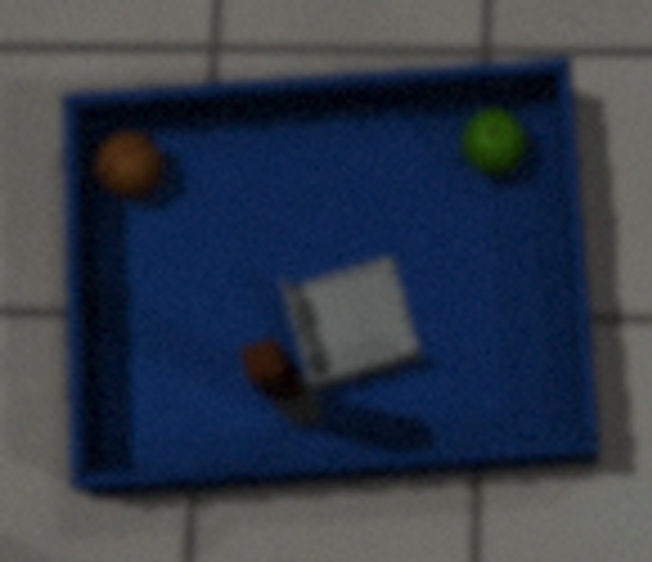

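The pan's open nose points to +x −y (scoop yaw about −72°), so it needs a +77° turn. The box's yaw is about +4.8°. I'll move above the grip first.

```bash
cat >> h.py <<'E'
from scipy.spatial.transform import Rotation as Ro
def err(env,pos,yaw):
    o=env.get_obs(); R=Ro.from_euler("xyz",o["tool_rot"],degrees=True); T=Ro.from_euler("xyz",[180,0,yaw],degrees=True)
    print("t",round(o["time_s"],2),"tcp",o["tool_pos"].round(4),"rpy",o["tool_rot"].round(2),"F",o["force"].round(1),"w",round(float(o["grip_width"]),4),"q7",o["qpos"][6].round(1))
    print(" shift cm",(R.inv().apply(np.array(pos)-o["tool_pos"])*100).round(2),"turn rad",(R.inv()*T).as_rotvec().round(3))
E
python3 - <<'E'
from h import *
d=dict(np.load("pics/top0.npz")); X,ok=cloud(d)
m=ok&(X[...,2]>.06); P=X[m]
for a in np.arange(.2,.8,.1):
  print([ (round(P[s,2].max(),2) if (s:=(P[:,0]>a)&(P[:,0]<a+.1)&(P[:,1]>b)&(P[:,1]<b+.1)).any() else 0) for b in np.arange(-.3,.8,.1)])
E
python3 -m creep '[[-2.65,2.71,0,0,0,0,1],[-2.65,2.71,0,0,0,0,1],[-2.65,2.71,0,0,0,0,1],[-2.65,2.71,0,0,0,0,1],[-2.65,2.71,0,0,0,0,1],[-2.65,2.71,0,0,0,0,1],[-2.65,2.71,0,0,0,0,1],[-2.65,2.71,0,0,0,0,1]]'
python3 -c "
from h import *; from cell import env; err(env,[.46,.134,.29],-72)"
```

```text
[0, 0, 0, 0, 0, 0, 0, 0, 0, 0, 0]
[0, 0, 0, 0, np.float64(0.15), np.float64(0.15), 0, 0, 0, 0, 0]
[0, 0, 0, 0, np.float64(0.15), 0, 0, 0, 0, 0, 0]
[0, 0, 0, 0, 0, 0, 0, np.float64(0.14), np.float64(0.14), np.float64(0.09), 0]
[0, 0, 0, 0, 0, 0, 0, np.float64(0.14), np.float64(0.13), np.float64(0.08), 0]
[0, 0, 0, 0, 0, 0, np.float64(0.13), np.float64(0.13), 0, 0, 0]
[0, 0, 0, 0, 0, 0, np.float64(0.13), np.float64(0.13), 0, 0, 0]
time_s: 0.9
tool_pos: [0.327, 0.3566, 0.2857]
tool_rot: [-179.7, 0.5, 75.0]
force: [0.2, 0.4, -0.3]
grip_width: 0.0869
t 0.9 tcp [0.327  0.3566 0.2857] rpy [-179.72    0.48   75.01] F [ 0.2  0.4 -0.3] w 0.0869 q7 24.3
 shift cm [-18.07  18.61  -0.37] turn rad [0.009 0.009 2.566]
```

```bash

python3 -m creep '[[-2.6,2.66,-0.1,0,0,0.09,1],[-2.8,2.4,0,0,0,0,1],[-2.8,2.4,0,0,0,0,1],[-2.8,2.4,0,0,0,0,1],[-2.8,2.4,0,0,0,0,1],[-2.8,2.4,0,0,0,0,1],[-1.5,1.4,0,0,0,0,1],[0,0,0,0,0,0.14,1],[0,0,0,0,0,0.14,1],[0,0,0,0,0,0.14,1],[0,0,0,0,0,0.14,1],[0,0,0,0,0,0.14,1],[0,0,0,0,0,0.14,1],[0,0,0,0,0,0.14,1],[0,0,0,0,0,0.14,1],[0,0,0,0,0,0.14,1],[0,0,0,0,0,0.14,1],[0,0,0,0,0,0.14,1],[0,0,0,0,0,0.14,1],[0,0,0,0,0,0.14,1]]'
python3 -c "
from h import *; from cell import env; err(env,[.46,.134,.29],-72)"
```

```text
time_s: 2.9
tool_pos: [0.4179, 0.1122, 0.2813]
tool_rot: [178.9, 0.4, -39.8]
force: [-0.2, -0.6, 0.3]
grip_width: 0.0868
t 2.9 tcp [0.4179 0.1122 0.2813] rpy [178.89   0.35 -39.76] F [-0.2 -0.6  0.3] w 0.0868 q7 -60.6
 shift cm [ 1.84 -4.35 -0.96] turn rad [0.021 0.001 0.563]
```

```bash

python3 -m creep '[[0.4,-1.1,-0.2,0.02,0,0,1],[0.5,-1.1,-0.3,0,0,0,1],[0.4,-1.1,-0.2,0,0,0,1],[0.5,-1.1,-0.2,0,0,0,1],[0,0,0,0,0,0.14,1],[0,0,0,0,0,0.14,1],[0,0,0,0,0,0.14,1],[0,0,0,0,0,0.14,1],[0,0,0,0,0,0.05,1],[0,0,0,0,0,0,1]]'
python3 - <<'E'
from h import *; from cell import env,optics; err(env,[.46,.134,.29],-72)
o=env.get_obs(); d=optics.read_camera("wrist")
A=np.eye(4);A[:3,:3]=Ro.from_euler("xyz",o["tool_rot"],degrees=True).as_matrix();A[:3,3]=o["tool_pos"]
M=np.linalg.inv(A@d["hand_eye"]); d["R"]=M[:3,:3];d["t"]=M[:3,3]
cv2.imwrite("pics/w1.png",d["frame"]); np.savez("pics/w1.npz",**d)
X,ok=cloud(d); hsv=cv2.cvtColor(d["frame"],cv2.COLOR_BGR2HSV).astype(int)
near=ok&(abs(X[...,0]-.46)<.035)&(abs(X[...,1]-.134)<.035)
T=X[near&(X[...,2]>.135)&(X[...,2]<.17)]; stat("griptop",T); rect("griptop",T)
E
```

```text
time_s: 3.9
tool_pos: [0.4692, 0.1408, 0.2902]
tool_rot: [180.0, 0.3, -74.9]
force: [-0.5, 0.1, -0.5]
grip_width: 0.0866
t 3.9 tcp [0.4692 0.1408 0.2902] rpy [179.96   0.29 -74.88] F [-0.5  0.1 -0.5] w 0.0866 q7 -94.7
 shift cm [0.41 1.06 0.02] turn rad [ 0.001  0.005 -0.05 ]
griptop 681 med [0.4628 0.135  0.1533] lo [0.4516 0.1257 0.1372] hi [0.4704 0.1442 0.1549]
griptop rect mm [460.  134.3] [18.5 18. ] 17.93
```

View pics/w1.png

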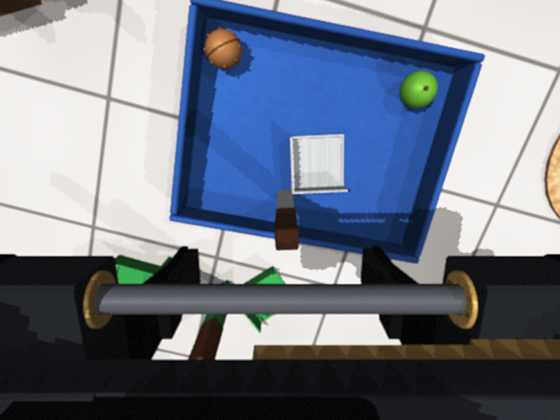

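The wrist view shows the steel scoop's grip at (287,230), its pan at (318,163) with the tall sides left and bottom, and the walnut at (222,48). The grip is at (0.460, 0.134), yaw −72.1°. Next I align and descend.

```bash

python3 -m creep '[[0.2,0.5,0,0,0.005,-0.05,1],[0.2,0.5,0,0,0,0,1],[0,0.1,2,0,0,0,1],[0,0,2,0,0,0,1],[0,0,2,0,0,0,1]]'
python3 -c "
from h import *; from cell import env; err(env,[.46,.1343,.174],-72.1)"
```

```text
time_s: 4.45
tool_pos: [0.4629, 0.1351, 0.2319]
tool_rot: [-179.6, 0.0, -71.5]
force: [0.3, 0.0, 0.6]
grip_width: 0.0869
t 4.45 tcp [0.4629 0.1351 0.2319] rpy [-1.7958e+02  5.0000e-02 -7.1500e+01] F [0.3 0.  0.6] w 0.0869 q7 -90.9
 shift cm [-0.01  0.34  5.78] turn rad [-0.007  0.001  0.011]
```

```bash

python3 -m creep '[[0,0.2,1.5,-0.007,0,0.01,1],[0,0.1,1.5,0,0,0,1],[0,0,1.5,0,0,0,1],[0,0,1.0,0,0,0,1],[0,0,0.3,0,0,0,1],[0,0,0,0,0,0,1]]'
python3 -c "
from h import *; from cell import env; err(env,[.46,.1343,.174],-72.1)"
```

```text
time_s: 5.05
tool_pos: [0.4588, 0.1336, 0.169]
tool_rot: [179.7, 0.0, -72.1]
force: [0.3, 0.3, -0.9]
grip_width: 0.0867
t 5.05 tcp [0.4588 0.1336 0.169 ] rpy [ 1.7971e+02  3.0000e-02 -7.2130e+01] F [ 0.3  0.3 -0.9] w 0.0867 q7 -90.6
 shift cm [-0.03 -0.13 -0.5 ] turn rad [ 0.005  0.001 -0.001]
```

```bash

python3 -m creep '[[0,-0.1,-0.4,0.005,0,0,1],[0,0,0,0,0,0,0.6],[0,0,0,0,0,0,0.3],[0,0,0,0,0,0,0],[0,0,0,0,0,0,0],[0,0,0,0,0,0,0],[0,0,0,0,0,0,0],[0,0,0,0,0,0,0],[0,0,0,0,0,0,0]]' 45
python3 -c "
from h import *; from cell import env; err(env,[.46,.1343,.174],-72.1)"
```

```text
time_s: 5.95
tool_pos: [0.4616, 0.1346, 0.1762]
tool_rot: [-179.7, 0.1, -72.1]
force: [-0.7, 0.9, 0.4]
grip_width: 0.031
t 5.95 tcp [0.4616 0.1346 0.1762] rpy [-1.7968e+02  8.0000e-02 -7.2130e+01] F [-0.7  0.9  0.4] w 0.031 q7 -90.7
 shift cm [-0.02  0.16  0.22] turn rad [-0.006  0.001 -0.001]
```

```bash

python3 -m creep '[[0,0,0,0,0,0,0],[0,0,0,0,0,0,0],[0,0,0,0,0,0,0],[0,0,0,0,0,0,0],[0,0,0,0,0,0,0]]' 45
python3 -c "
from h import *; from cell import env; err(env,[.46,.1343,.174],-72.1)"
```

```text
time_s: 6.45
tool_pos: [0.4615, 0.1345, 0.1762]
tool_rot: [-179.7, 0.1, -72.1]
force: [-0.3, -0.0, 0.3]
grip_width: 0.0179
t 6.45 tcp [0.4615 0.1345 0.1762] rpy [-1.797e+02  6.000e-02 -7.214e+01] F [-0.3 -0.   0.3] w 0.0179 q7 -90.7
 shift cm [-0.03  0.15  0.22] turn rad [-0.005  0.001 -0.001]
```

```bash

python3 -m creep '[[0,0,-0.8,0,0,0,0],[0,0,-0.7,0,0,0,0],[0,0,0,0,0,-0.09,0],[0,0,0,0,0,-0.12,0],[0,0,0,0,0,-0.12,0],[0,0,0,0,0,-0.12,0],[0,0,0,0,0,-0.12,0],[0,0,0,0,0,-0.12,0],[0,0,0,0,0,-0.12,0],[0,0,0,0,0,-0.12,0],[0,0,0,0,0,-0.12,0],[0,0,0,0,0,-0.1,0],[0,0,0,0,0,-0.05,0]]'
python3 - <<'E'
from h import *; from cell import env
d=dict(np.load("pics/w1.npz")); X,ok=cloud(d); hsv=cv2.cvtColor(d["frame"],cv2.COLOR_BGR2HSV).astype(int)
H,S=hsv[...,0],hsv[...,1]; B=X[ok&(H>100)&(H<130)&(S>120)&(X[...,2]>.044)&(X[...,2]<.06)]; rect("boxrim",B)
N=X[ok&(H<18)&(S>80)&(abs(X[...,0]-.59)<.04)&(abs(X[...,1]-.234)<.04)]
from scipy.optimize import least_squares
n=least_squares(lambda c:np.linalg.norm(N-c,axis=1)-.018,np.median(N,0)-[0,0,.01],loss="soft_l1",f_scale=.002).x
c=np.array([.5305,.1228]); a=np.radians(4.83); R=np.array([[np.cos(a),-np.sin(a)],[np.sin(a),np.cos(a)]])
print("nut",n,"nut in box",R.T@(n[:2]-c)); 
for k in (0,.03,.06,.09): print(k, c+R@[.032-k,.062-k])
p=c+R@[.032-.075,.062-.075]
err(env,[*p,.178],4.8)
E
```

```text
time_s: 7.75
tool_pos: [0.4614, 0.1346, 0.1974]
tool_rot: [-179.8, -0.3, -0.5]
force: [0.4, 0.3, -0.9]
grip_width: 0.0179
boxrim rect mm [529.4 122. ] [213.8 273.7] 4.67
nut [0.59142856 0.23360337 0.02683564] nut in box [0.0700418  0.10527974]
0 [0.55716599 0.18727422]
0.03 [0.52979851 0.15485476]
0.06 [0.50243103 0.12243531]
0.09 [0.47506355 0.09001585]
t 7.75 tcp [0.4614 0.1346 0.1974] rpy [-179.76   -0.34   -0.51] F [ 0.4  0.3 -0.9] w 0.0179 q7 -19.4
 shift cm [2.75 2.82 1.95] turn rad [-0.004 -0.006 -0.093]
```

```bash

python3 -m creep '[[0,0,0,0,-0.006,-0.09,0],[0.9,1.0,0,0,0,0,0],[0.9,0.9,0,0,0,0,0],[0.6,0.6,0,0,0,0,0],[0.1,0.1,0.4,0,0,0,0],[0,0,0.4,0,0,0,0],[0,0,0,0,0,0,0]]'
python3 - <<'E'
from h import *; from cell import env
err(env,[.4887,.1062,.1765],4.8)
E
```

```text
time_s: 8.45
tool_pos: [0.4898, 0.11, 0.1906]
tool_rot: [-179.7, -0.0, 4.9]
force: [-1.2, 0.1, -1.4]
grip_width: 0.0175
t 8.45 tcp [0.4898 0.11   0.1906] rpy [-1.7973e+02 -3.0000e-02  4.9200e+00] F [-1.2  0.1 -1.4] w 0.0175 q7 -9.2
 shift cm [-0.14  0.38  1.41] turn rad [-0.005 -0.001  0.002]
```

```bash

python3 -m creep '[[-0.1,0.3,0.5,0,0,0,0],[0,0.1,0.5,0,0,0,0],[0,0,0.2,0,0,0,0],[0,0,0,0,0,0,0]]'
python3 - <<'E'
from h import *; from cell import env
err(env,[.4887,.1062,.1762],4.8)
E
```

```text
time_s: 8.85
tool_pos: [0.4878, 0.1065, 0.1768]
tool_rot: [-179.7, 0.1, 5.0]
force: [-0.3, 0.1, -1.6]
grip_width: 0.0174
t 8.85 tcp [0.4878 0.1065 0.1768] rpy [-1.7972e+02  7.0000e-02  5.0100e+00] F [-0.3  0.1 -1.6] w 0.0174 q7 -8.5
 shift cm [0.09 0.04 0.06] turn rad [-0.005  0.001  0.004]
```

```bash

python3 -m creep '[[0,0,0.07,0,0,0,0],[0,0,0,0,0,0,0]]'
python3 - <<'E'
from h import *; from cell import env,optics
err(env,[.5298,.1548,.1762],4.8)
d=optics.read_camera("top"); s=optics.read_camera("scene")
cv2.imwrite("pics/p1.png",np.hstack([cv2.resize(d["frame"][135:245,165:300],(400,326)),cv2.resize(s["frame"][195:315,260:410],(400,326))]))
E
```

```text
time_s: 9.05
tool_pos: [0.4879, 0.1067, 0.1763]
tool_rot: [-179.7, 0.1, 5.0]
force: [0.5, -0.3, -1.8]
grip_width: 0.0177
t 9.05 tcp [0.4879 0.1067 0.1763] rpy [-1.7972e+02  5.0000e-02  5.0200e+00] F [ 0.5 -0.3 -1.8] w 0.0177 q7 -8.5
 shift cm [ 4.6  -4.42  0.03] turn rad [-0.005  0.001  0.004]
```

View pics/p1.png

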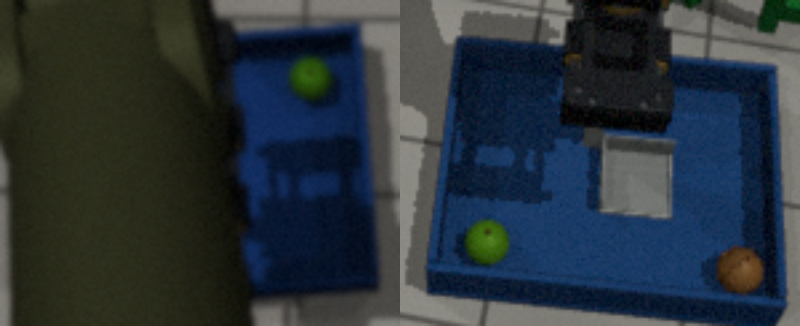

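The scene crop shows the scoop aligned with the box, its nose towards the walnut (740,270). I touch the floor and push.

```bash

python3 -m creep '[[0,0,0.05,0,0,0,0],[0.3,-0.3,0,0,0,0,0],[0.5,-0.5,0,0,0,0,0],[0.5,-0.5,0,0,0,0,0],[0.5,-0.5,0,0,0,0,0],[0.5,-0.5,0,0,0,0,0],[0.4,-0.4,0,0,0,0,0],[0.2,-0.2,0,0,0,0,0],[0,0,0,0,0,0,0]]'
python3 - <<'E'
from h import *; from cell import env,optics
err(env,[.5572,.1873,.1762],4.8)
E
```

```text
time_s: 10.05
tool_pos: [0.5172, 0.1421, 0.1762]
tool_rot: [-179.7, 0.0, 5.1]
force: [0.2, 0.2, 0.5]
grip_width: 0.0176
t 10.05 tcp [0.5172 0.1421 0.1762] rpy [-1.7971e+02  1.0000e-02  5.1000e+00] F [0.2 0.2 0.5] w 0.0176 q7 -10.4
 shift cm [ 4.38 -4.15  0.02] turn rad [-0.005  0.     0.005]
```

```bash

python3 -m creep '[[0.25,-0.25,0.01,0,0,0.005,0],[0.25,-0.25,0,0,0,0,0],[0.25,-0.25,0,0,0,0,0],[0.25,-0.25,0,0,0,0,0],[0.25,-0.25,0,0,0,0,0],[0.25,-0.25,0,0,0,0,0],[0.25,-0.25,0,0,0,0,0],[0.25,-0.25,0,0,0,0,0],[0.25,-0.25,0,0,0,0,0],[0.25,-0.25,0,0,0,0,0],[0.25,-0.25,0,0,0,0,0],[0.25,-0.25,0,0,0,0,0]]'
python3 - <<'E'
from h import *; from cell import env,optics
err(env,[.5572,.1873,.1762],4.8)
s=optics.read_camera("scene"); cv2.imwrite("pics/p2.png",cv2.resize(s["frame"][195:315,260:410],(600,480),interpolation=cv2.INTER_CUBIC))
E
```

```text
time_s: 11.25
tool_pos: [0.5467, 0.1759, 0.1763]
tool_rot: [-179.7, 0.0, 4.7]
force: [0.3, -1.7, -0.9]
grip_width: 0.0178
t 11.25 tcp [0.5467 0.1759 0.1763] rpy [-1.7974e+02  4.0000e-02  4.6900e+00] F [ 0.3 -1.7 -0.9] w 0.0178 q7 -12.4
 shift cm [ 1.14 -1.05  0.01] turn rad [-0.004  0.001 -0.002]
```

View pics/p2.png

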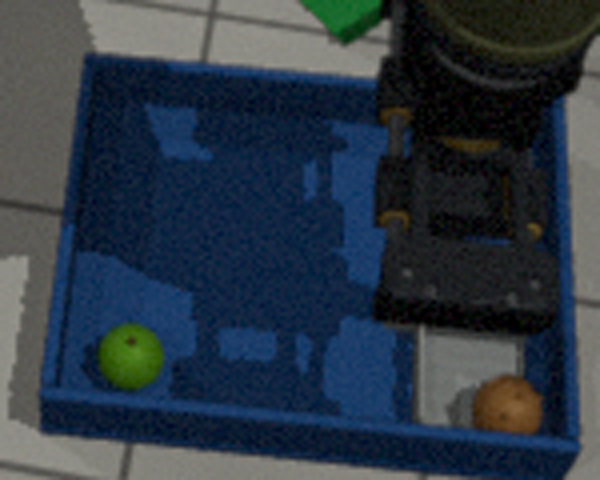

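The walnut (508,405) is pinned in the corner at the pan's nose. I push on until the walls stop the scoop.

```bash

python3 -m creep '[[0.25,-0.25,0,0,0,0,0],[0.25,-0.25,0,0,0,0,0],[0.25,-0.25,0,0,0,0,0],[0.2,-0.2,0,0,0,0,0],[0,0,0,0,0,0,0]]'
python3 - <<'E'
from h import *; from cell import env,optics
err(env,[.5572,.1873,.1762],4.8)
s=optics.read_camera("scene"); cv2.imwrite("pics/p3.png",cv2.resize(s["frame"][255:315,340:410],(560,480),interpolation=cv2.INTER_CUBIC))
E
```

```text
time_s: 11.8
tool_pos: [0.5559, 0.187, 0.1764]
tool_rot: [-179.8, 0.1, 4.7]
force: [-1.0, -1.2, 0.3]
grip_width: 0.0174
t 11.8 tcp [0.5559 0.187  0.1764] rpy [-1.798e+02  1.400e-01  4.720e+00] F [-1.  -1.2  0.3] w 0.0174 q7 -12.9
 shift cm [ 0.14 -0.02  0.02] turn rad [-0.004  0.002 -0.001]
```

View pics/p3.png

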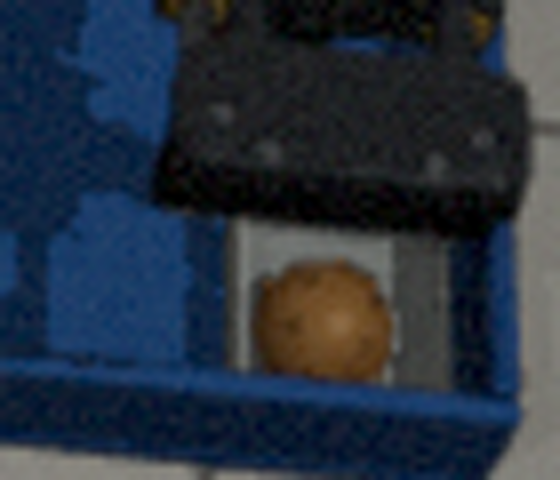

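The walnut (320,320) appears to be inside the pan. I check its position relative to the pan numerically.

```bash
cat >> h.py <<'E'
def nutrel(env,optics,yawoff=0.0):
    from scipy.optimize import least_squares
    o=env.get_obs(); d=optics.read_camera("scene"); X,ok=cloud(d); hsv=cv2.cvtColor(d["frame"],cv2.COLOR_BGR2HSV).astype(int)
    a=np.radians(o["tool_rot"][2]+yawoff); R=np.array([[np.cos(a),-np.sin(a)],[np.sin(a),np.cos(a)]]); h=o["tool_pos"]
    pc=h[:2]+R@[.038,.038]; base=h[2]-.168
    H,S,V=[hsv[...,i] for i in range(3)]
    N=X[ok&(H>4)&(H<20)&(S>100)&(V>60)&(np.linalg.norm(X[...,:2]-pc,axis=-1)<.06)&(X[...,2]<base+.055)&(X[...,2]>base+.004)]
    n=least_squares(lambda c:np.linalg.norm(N-c,axis=1)-.018,np.median(N,0)-[0,0,.01],loss="soft_l1",f_scale=.002).x
    print("nut n",len(N),n.round(4),"in pan frame mm",(R.T@(n[:2]-pc)*1000).round(1),"height over underside mm",((n[2]-base)*1000).round(1))
E
python3 - <<'E'
from h import *; from cell import env,optics
nutrel(env,optics)
E
```

```text
nut n 193 [0.5984 0.2207 0.0287] in pan frame mm [ 7.2 -7.9] height over underside mm 20.3
```

The walnut is in the pan: about 7 mm off centre along each axis, with its centre 20 mm above the underside. I lift slowly, backing off the walls slightly first.

```bash

python3 -m creep '[[-0.05,0.05,-0.05,0,0,0,0],[-0.05,0.05,-0.1,0,0,0,0],[0,0,-0.2,0,0,0,0],[0,0,-0.3,0,0,0,0],[0,0,-0.4,0,0,0,0],[0,0,-0.4,0,0,0,0],[0,0,-0.4,0,0,0,0],[0,0,-0.4,0,0,0,0],[0,0,-0.4,0,0,0,0],[0,0,-0.4,0,0,0,0],[0,0,-0.4,0,0,0,0],[0,0,-0.2,0,0,0,0],[0,0,-0.1,0,0,0,0],[0,0,0,0,0,0,0]]'
python3 - <<'E'
from h import *; from cell import env,optics
err(env,[.562,-.269,.245],4.8); nutrel(env,optics)
E
```

```text
time_s: 13.3
tool_pos: [0.5553, 0.1867, 0.2171]
tool_rot: [-179.7, -0.0, 4.7]
force: [0.2, -0.8, -2.3]
grip_width: 0.0176
t 13.3 tcp [0.5553 0.1867 0.2171] rpy [-1.7967e+02 -4.0000e-02  4.7400e+00] F [ 0.2 -0.8 -2.3] w 0.0176 q7 -13.3
 shift cm [-3.09 45.45 -3.05] turn rad [-0.006 -0.001 -0.001]
nut n 219 [0.5985 0.2205 0.0695] in pan frame mm [ 7.8 -7.8] height over underside mm 20.4
```

Walnut steady, scoop 40 mm up. I lift a further 30 mm.

```bash

python3 -m creep '[[0,0,-0.1,0,0,0,0],[0,0,-0.3,0,0,0,0],[0,0,-0.4,0,0,0,0],[0,0,-0.4,0,0,0,0],[0,0,-0.4,0,0,0,0],[0,0,-0.4,0,0,0,0],[0,0,-0.4,0,0,0,0],[0,0,-0.2,0,0,0,0],[0,0,-0.1,0,0,0,0],[0,0,0,0,0,0,0],[0,0.1,0,0,0,0,0],[0,0.2,0,0,0,0,0],[0,0.3,0,0,0,0,0],[0,0.4,0,0,0,0,0],[0,0.5,0,0,0,0,0],[0,0.6,0,0,0,0,0],[0,0.6,0,0,0,0,0],[0,0.6,0,0,0,0,0],[0,0.6,0,0,0,0,0],[0,0.6,0,0,0,0,0]]'
python3 - <<'E'
from h import *; from cell import env,optics
err(env,[.562,-.269,.245],4.8); nutrel(env,optics)
E
```

```text
time_s: 15.35
tool_pos: [0.5589, 0.1374, 0.2453]
tool_rot: [-179.7, 0.1, 4.7]
force: [0.4, -0.6, -1.5]
grip_width: 0.0177
t 15.35 tcp [0.5589 0.1374 0.2453] rpy [-1.7972e+02  6.0000e-02  4.7300e+00] F [ 0.4 -0.6 -1.5] w 0.0177 q7 -8.8
 shift cm [-3.03 40.53 -0.17] turn rad [-0.005  0.001 -0.001]
nut n 234 [0.6018 0.1714 0.0973] in pan frame mm [ 7.6 -7.7] height over underside mm 20.0
```

```bash

python3 -m creep '[[0,0.2,0,0,0,0,0],[0,0.4,0,0,0,0,0],[0,0.5,0,0,0,0,0],[0,0.6,0,0,0,0,0],[-0.1,0.7,0,0,0,0,0],[-0.1,0.8,0,0,0,0,0],[-0.1,0.9,0,0,0,0,0],[-0.1,1,0,0,0,0,0],[-0.1,1,0,0,0,0,0],[-0.1,1,0,0,0,0,0],[-0.1,1,0,0,0,0,0],[-0.1,1,0,0,0,0,0],[-0.1,1,0,0,0,0,0],[-0.1,1,0,0,0,0,0],[-0.1,1,0,0,0,0,0],[-0.1,1,0,0,0,0,0],[-0.1,1,0,0,0,0,0],[-0.1,1,0,0,0,0,0],[-0.1,1,0,0,0,0,0],[-0.1,1,0,0,0,0,0]]'
python3 -m creep '[[-0.1,1,0,0,0,0,0],[-0.1,1,0,0,0,0,0],[-0.1,1,0,0,0,0,0],[-0.1,1,0,0,0,0,0],[-0.1,1,0,0,0,0,0],[-0.1,1,0,0,0,0,0],[-0.1,1,0,0,0,0,0],[-0.1,1,0,0,0,0,0],[-0.1,1,0,0,0,0,0],[-0.1,1,0,0,0,0,0],[-0.1,0.9,0,0,0,0,0],[-0.1,0.8,0,0,0,0,0],[0,0.7,0,0,0,0,0],[0,0.6,0,0,0,0,0],[0,0.5,0,0,0,0,0],[0,0.4,0,0,0,0,0],[0,0.3,0,0,0,0,0],[0,0.2,0,0,0,0,0],[0,0.1,0,0,0,0,0],[0,0,0,0,0,0,0]]'
python3 - <<'E'
from h import *; from cell import env,optics
err(env,[.562,-.269,.24],4.8); nutrel(env,optics)
E
```

```text
time_s: 17.4
tool_pos: [0.5566, -0.0507, 0.2448]
tool_rot: [-179.8, 0.0, 4.7]
force: [0.1, 0.3, -2.6]
grip_width: 0.0178
time_s: 19.4
tool_pos: [0.5564, -0.2101, 0.2439]
tool_rot: [-179.8, 0.0, 4.6]
force: [0.9, 0.0, -1.6]
grip_width: 0.0177
t 19.4 tcp [ 0.5564 -0.2101  0.2439] rpy [-1.7977e+02  4.0000e-02  4.6500e+00] F [ 0.9  0.  -1.6] w 0.0177 q7 28.9
 shift cm [0.08 5.92 0.37] turn rad [-0.004  0.001 -0.003]
nut n 212 [ 0.6001 -0.1792  0.0956] in pan frame mm [  8.  -10.7] height over underside mm 19.7
```

```bash

python3 -m creep '[[0,0.2,0,0,0,0,0],[0,0.4,0,0,0,0,0],[0,0.5,0,0,0,0,0],[0.1,0.6,0,0,0,0,0],[0,0.6,0,0,0,0,0],[0,0.6,0,0,0,0,0],[0,0.6,0,0,0,0,0],[0,0.6,0,0,0,0,0],[0,0.5,0,0,0,0,0],[0,0.4,0,0,0,0,0],[0,0.3,0,0,0,0,0],[0,0.2,0,0,0,0,0],[0,0.1,0,0,0,0,0],[0,0,0.2,0,0,0,0],[0,0,0.3,0,0,0,0],[0,0,0.4,0,0,0,0],[0,0,0.5,0,0,0,0],[0,0,0.5,0,0,0,0],[0,0,0.4,0,0,0,0],[0,0,0.2,0,0,0,0]]'
python3 - <<'E'
from h import *; from cell import env,optics
err(env,[.562,-.269,.1744],4.8); nutrel(env,optics)
E
```

```text
time_s: 21.45
tool_pos: [0.5626, -0.2695, 0.2159]
tool_rot: [-179.7, 0.1, 4.7]
force: [-0.8, -0.5, -1.6]
grip_width: 0.018
t 21.45 tcp [ 0.5626 -0.2695  0.2159] rpy [-1.7971e+02  7.0000e-02  4.7500e+00] F [-0.8 -0.5 -1.6] w 0.018 q7 36.1
 shift cm [-0.05 -0.03  4.15] turn rad [-0.005  0.001 -0.001]
nut n 202 [ 0.6056 -0.2372  0.0677] in pan frame mm [ 7.6 -9.4] height over underside mm 19.8
```

```bash

python3 -m creep '[[0,0,0.2,0,0,0,0],[0,0,0.3,0,0,0,0],[0,0,0.4,0,0,0,0],[0,0,0.4,0,0,0,0],[0,0,0.4,0,0,0,0],[0,0,0.4,0,0,0,0],[0,0,0.4,0,0,0,0],[0,0,0.4,0,0,0,0],[0,0,0.3,0,0,0,0],[0,0,0.2,0,0,0,0],[0,0,0.1,0,0,0,0],[0,0,0.1,0,0,0,0],[0,0,0,0,0,0,0]]'
python3 - <<'E'
from h import *; from cell import env,optics
err(env,[.562,-.269,.1744],4.8); nutrel(env,optics)
E
```

```text
time_s: 22.8
tool_pos: [0.5626, -0.2693, 0.1766]
tool_rot: [-179.7, 0.1, 4.7]
force: [-0.7, 0.7, -1.6]
grip_width: 0.0176
t 22.8 tcp [ 0.5626 -0.2693  0.1766] rpy [-1.7972e+02  8.0000e-02  4.7500e+00] F [-0.7  0.7 -1.6] w 0.0176 q7 37.0
 shift cm [-0.05 -0.04  0.22] turn rad [-0.005  0.001 -0.001]
nut n 190 [ 0.6055 -0.2374  0.0285] in pan frame mm [ 7.4 -9.7] height over underside mm 19.9
```

```bash

python3 -m creep '[[0,0,0.1,0,0,0,0],[0,0,0.08,0,0,0,0],[0,0,0.05,0,0,0,0],[0,0,0,0,0,0,0]]'
python3 - <<'E'
from h import *; from cell import env,optics
err(env,[.562,-.269,.1744],4.8); nutrel(env,optics)
E
```

```text
time_s: 23.25
tool_pos: [0.5629, -0.2695, 0.1747]
tool_rot: [-179.7, 0.0, 4.7]
force: [0.1, 0.3, -1.9]
grip_width: 0.0173
t 23.25 tcp [ 0.5629 -0.2695  0.1747] rpy [-1.7974e+02  2.0000e-02  4.7500e+00] F [ 0.1  0.3 -1.9] w 0.0173 q7 37.0
 shift cm [-0.08 -0.05  0.03] turn rad [-0.005  0.    -0.001]
nut n 196 [ 0.6065 -0.2371  0.0265] in pan frame mm [ 8.1 -9.4] height over underside mm 19.8
```

```bash

python3 -m creep '[[0,0,0.05,0,0,0,0],[0,0,0.04,0,0,0,0],[0,0,0,0,0,0,0]]'
python3 - <<'E'
from h import *; from cell import env,optics
for i in range(3): err(env,[.562,-.269,.1744],4.8); optics.read_camera("scene")
E
```

```text
time_s: 23.6
tool_pos: [0.563, -0.2696, 0.1743]
tool_rot: [-179.7, -0.0, 4.7]
force: [0.0, 0.4, -2.8]
grip_width: 0.0179
t 23.6 tcp [ 0.563  -0.2696  0.1743] rpy [-1.7974e+02 -1.0000e-02  4.7400e+00] F [ 0.   0.4 -2.8] w 0.0179 q7 37.0
 shift cm [-0.09 -0.07 -0.01] turn rad [-0.004 -0.    -0.001]
t 23.65 tcp [ 0.563  -0.2697  0.1743] rpy [-1.7975e+02 -2.0000e-02  4.7400e+00] F [-0.1 -0.3 -1.4] w 0.0179 q7 37.0
 shift cm [-0.09 -0.08 -0.01] turn rad [-0.004 -0.    -0.001]
t 23.7 tcp [ 0.563  -0.2697  0.1742] rpy [-1.7975e+02 -1.0000e-02  4.7400e+00] F [ 0.9 -0.3 -0.6] w 0.0179 q7 37.0
 shift cm [-0.09 -0.07 -0.02] turn rad [-0.004 -0.    -0.001]
```

```bash

python3 -m creep '[[0,0,0.05,0,0,0,0],[0,0,0.05,0,0,0,0],[0,0,0,0,0,0,0]]'
python3 - <<'E'
from h import *; from cell import env,optics
for i in range(3): err(env,[.562,-.269,.1744],4.8); optics.read_camera("scene")
E
```

```text
time_s: 24.05
tool_pos: [0.563, -0.2697, 0.1742]
tool_rot: [-179.7, -0.0, 4.7]
force: [-0.9, 0.4, 0.2]
grip_width: 0.0178
t 24.05 tcp [ 0.563  -0.2697  0.1742] rpy [-1.7973e+02 -3.0000e-02  4.7400e+00] F [-0.9  0.4  0.2] w 0.0178 q7 37.1
 shift cm [-0.09 -0.08 -0.02] turn rad [-0.005 -0.001 -0.001]
t 24.1 tcp [ 0.563  -0.2697  0.1742] rpy [-1.7974e+02 -3.0000e-02  4.7400e+00] F [-0.3 -0.2  2.2] w 0.0172 q7 37.1
 shift cm [-0.1  -0.08 -0.02] turn rad [-0.005 -0.001 -0.001]
t 24.15 tcp [ 0.563  -0.2698  0.1742] rpy [-1.7974e+02 -3.0000e-02  4.7400e+00] F [-1.   1.1  0.3] w 0.0176 q7 37.1
 shift cm [-0.1  -0.08 -0.02] turn rad [-0.005 -0.001 -0.001]
```

Contact with the mat. I release slowly, then retreat.

```bash

python3 -m creep '[[0,0,0,0,0,0,0.25],[0,0,0,0,0,0,0.3],[0,0,0,0,0,0,0.4],[0,0,0,0,0,0,0.6],[0,0,0,0,0,0,0.7],[0,0,0,0,0,0,0.7],[0,0,0,0,0,0,0.7],[0,0,0,0,0,0,0.7]]'
python3 - <<'E'
from h import *; from cell import env,optics
err(env,[.562,-.269,.1744],4.8); nutrel(env,optics)
E
```

```text
time_s: 25.0
tool_pos: [0.5638, -0.2699, 0.1742]
tool_rot: [-179.8, -0.1, 4.7]
force: [0.2, -0.2, -0.1]
grip_width: 0.059
t 25.0 tcp [ 0.5638 -0.2699  0.1742] rpy [-1.798e+02 -1.400e-01  4.740e+00] F [ 0.2 -0.2 -0.1] w 0.059 q7 37.1
 shift cm [-0.18 -0.11 -0.02] turn rad [-0.003 -0.002 -0.001]
nut n 200 [ 0.6059 -0.2375  0.0261] in pan frame mm [ 6.6 -9.2] height over underside mm 19.9
```

```bash

python3 -m creep '[[0,0,-0.3,0,0,0,0.7],[0,0,-0.8,0,0,0,0.7],[0,0,-1,0,0,0,0.7],[0,0,-1.5,0,0,0,0.7],[0,0,-1.5,0,0,0,0.7],[0,0,-1.5,0,0,0,0.7],[0,0,-1.5,0,0,0,0.7],[0,0,-1.5,0,0,0,0.7],[0,0,-1.5,0,0,0,0.7]]'
python3 -m creep '[[-2,0,-1,0,0,0,0.7],[-3,0,0,0,0,0,0.7],[-3,0,0,0,0,0,0.7],[-2,0,0,0,0,0,0.7],[0,0,0,0,0,0,0.7],[0,0,0,0,0,0,0.7],[0,0,0,0,0,0,0.7],[0,0,0,0,0,0,0.7],[0,0,0,0,0,0,0.7],[0,0,0,0,0,0,0.7]]'
python3 - <<'E'
from h import *; from cell import env,optics
d=optics.read_camera("scene"); X,ok=cloud(d); hsv=cv2.cvtColor(d["frame"],cv2.COLOR_BGR2HSV).astype(int);H,S,V=[hsv[...,i] for i in range(3)]
near=ok&(np.linalg.norm(X[...,:2]-[.59,-.235],axis=-1)<.1)
stat("griptop",X[near&(X[...,2]>.14)&(X[...,2]<.17)]); 
stat("nut",X[near&(H>4)&(H<20)&(S>100)&(X[...,2]>.03)&(X[...,2]<.05)])
cv2.imwrite("pics/f.png",cv2.resize(d["frame"][190:310,110:260],(600,480),interpolation=cv2.INTER_CUBIC))
E
```

```text
time_s: 25.95
tool_pos: [0.5634, -0.2706, 0.2961]
tool_rot: [-179.8, -0.3, 4.7]
force: [0.5, -0.4, -0.1]
grip_width: 0.0606
time_s: 26.95
tool_pos: [0.466, -0.2801, 0.3178]
tool_rot: [179.8, -1.1, 4.9]
force: [0.7, 0.5, 0.1]
grip_width: 0.0611
griptop 96 med [ 0.5664 -0.2689  0.1507] lo [ 0.5554 -0.2783  0.1404] hi [ 0.5731 -0.2607  0.1539]
nut 175 med [ 0.6113 -0.2345  0.0388] lo [ 0.5957 -0.2497  0.0309] hi [ 0.6229 -0.2214  0.0455]
```

View pics/f.png

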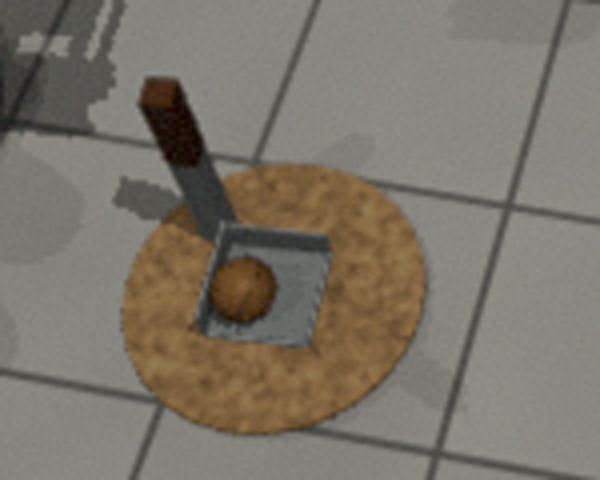

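The scoop stands upright on the mat. Its pan is centred at about (265,288) against the mat centre at about (273,298), and the walnut (242,290) is in it. The gripper is clear, so I hand in.

```bash
python3 -c "
from cell import order; print(order.sign_off())"
```

```text
the job is handed in; nothing more can be done
None
```

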